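# Back the parts feed wheel up one notch

## Task

The flat ratchet wheel of the parts feeder has gone one notch too far. With a fingertip swing its pawl up off the teeth until it stays open, push the wheel back by exactly one notch (clockwise seen from above) by one of its upright pegs, then tip the pawl down again so that its nose sits fully in that next notch. Only push: grip and lift nothing, leave the other things where they stand, and finish clear of everything.

Things in the scene. Friction and masses are not known exactly. Their poses are not given: they have to be found in the camera images.
- stand: fixed aluminium base plate of the feeder, 310 x 270 x 12 mm, lying on the bench. Origin on the bench (underside of the plate) on the wheel's vertical axis; +x points from the wheel axis to the pawl, +z up. The plate reaches from -125 to +185 mm in x and 135 mm to either side in y. A thin pointer stands 112 mm from the axis on the -x side, 46 mm above the bench.
- wheel (a joint): turn of the wheel, rad, positive = backward = clockwise seen from above. 0: a steep tooth face rests on the pawl's nose and stops it; starts 0.01 to 0.09 short of that. 12 notches of 0.5236 rad: one notch back, the nose drops fully home at 0.43 to 0.52; beyond 0.53 it lands on the tooth. Stays where left; 1 to 2 N at a peg turns it. Pawl down: turns forward only, nose riding over the ramps.
- pawl (a joint): swing of the pawl about its level pivot, rad: 0 = down, nose on the floor of a notch; 1.3 = fully open at its stop. It tips over by gravity: let go below about 0.5 it falls down, above about 0.7 it falls open and stays open. Under 1 N at the tab moves it. Opening turns the arm up and tips the tab outward, away from the wheel.
- wheel_axis (a point): wheel axis at the wheel's upper face, 36 mm above the bench. Flat disc, 202 mm diameter, 12 mm thick. Saw teeth 10 mm high stand on its upper face at the rim, 83 to 101 mm from the axis: each a steep face, then a 32 mm ramp falling counter-clockwise (from above) to a flat notch floor. Hub cap in the middle: 28 mm diameter, 8 mm high.
- pawl_pivot (a point): pawl pivot: level, parallel to the stand's y, 142 mm from the wheel axis on the stand's +x side, 56 mm above the bench. The pawl is an L, down: an arm 57 long, 16 wide, 8 mm thick runs level from here to the wheel; a tab 20 wide, 8 mm thick rises from here. From inside the L a fingertip pushes the tab outward to open it or, once open, the arm towards the wheel to close it.
- pawl_top (a point): centre of the round crosswise end (14 mm diameter, 24 mm long) of the pawl's tab, 55 mm from the pivot: straight above it when down; 53 mm outward and 15 mm above it when fully open. Beside the pivot stand two cheeks, 24 mm long, outer faces 19 mm either side of the middle, up to 66 mm above the bench: keep fingertips above them.
- pawl_nose (a point): lower tip of the pawl's nose (6 mm wide, 14 mm long radially), 92 mm from the wheel axis when down, just above the notch floor.
- peg0 (a point): top centre of one of the wheel's four upright pegs (12 mm diameter, 40 mm high, from 36 to 76 mm above the bench, 50 mm from the wheel axis, a quarter turn apart); with joint wheel at 0 it stands 45 degrees counter-clockwise from the stand's +x.
- peg1 (a point): top centre of one of the wheel's four upright pegs (12 mm diameter, 40 mm high, from 36 to 76 mm above the bench, 50 mm from the wheel axis, a quarter turn apart); with joint wheel at 0 it stands 135 degrees counter-clockwise from the stand's +x.
- peg2 (a point): top centre of one of the wheel's four upright pegs (12 mm diameter, 40 mm high, from 36 to 76 mm above the bench, 50 mm from the wheel axis, a quarter turn apart); with joint wheel at 0 it stands 225 degrees counter-clockwise from the stand's +x.
- peg3 (a point): top centre of one of the wheel's four upright pegs (12 mm diameter, 40 mm high, from 36 to 76 mm above the bench, 50 mm from the wheel axis, a quarter turn apart); with joint wheel at 0 it stands 315 degrees counter-clockwise from the stand's +x.
- flux_jar: small jar, 32 mm diameter, 42 mm high, standing on the base plate; a bystander, to be left alone. Origin at the centre of its underside.
- oil_bottle: small bottle, 26 mm diameter, 62 mm high, standing on the base plate; a bystander, to be left alone. Origin at the centre of its underside.
- collar: brass collar, 30 mm diameter, 16 mm high, lying on the base plate; a bystander, to be left alone. Origin at the centre of its underside.
- meter: hand multimeter lying on the bench, 150 x 75 x 34 mm; a bystander, to be left alone. Origin at the centre of its underside.
- tape_roll: roll of clear tape lying flat, 90 mm diameter, 24 mm high; a bystander, to be left alone. Origin at the centre of its underside.
- mug: white mug, 76 mm diameter, 85 mm high; a bystander, to be left alone. Origin at the centre of its underside.
- driver: screwdriver lying on the bench; a bystander, to be left alone. Origin at the centre of its underside.

How it is judged:
On the way, in this order (a step that is already met when the one before it is completed fails the run):
1. the pawl is swung up and stays open (above 1.1 rad) with the wheel still in its first notch (value of joint pawl above 1.1 rad and value of joint wheel between -0.3 and 0.12 rad), for 0.2 s.
2. with the pawl open the wheel is pushed backward into the next notch's span (value of joint pawl above 0.6 rad and value of joint wheel above 0.3 rad), for 0.1 s.
At the end, for the whole second after the job is handed in: the pawl is down with its nose on the notch floor (joint pawl under 0.06 rad), the wheel is one notch back (joint wheel 0.40 to 0.545 rad) and at rest, and every bystander is within 20 mm of where it stood (value of joint pawl below 0.06 rad and value of joint wheel between 0.4 and 0.545 rad and velocity of joint wheel between -0.05 and 0.05 rad/s and distance of each of flux_jar, oil_bottle, collar, meter, tape_roll, mug, driver from where it was at the start of the episode below 0.02 m); the robot touches nothing.
It fails at once if a bystander is lifted, carried or pushed more than 20 mm (distance of any of flux_jar, oil_bottle, collar, meter, tape_roll, mug, driver from where it was at the start of the episode above 0.02 m).
It fails at once if the wheel is pushed back two notches or forward by more than one (value of joint wheel above 1 rad or value of joint wheel below -0.65 rad).
It also fails if it takes over 54 s, if anything falls off the work surface, if the arm or the gripper's body presses on something with over 40 N, if the wrist force passes 120 N, or if a joint passes its speed limit or range.

## Robot

A 6-joint arm with a two-finger parallel gripper is mounted at the origin on the work surface. World frame = base frame: x ahead of the robot, y to its left, z up, the work surface at z = 0. Lengths are in m, angles in rad, forces in N, time in s.
With the tool pointing down it reaches from about 0.35 to 0.925 m from the base axis. Payload 6.4 kg.
Tool frame: the origin (TCP) lies at the very end of the fingers, on their centre line; the grasp point (between the pads) lies 19 mm behind it; x points along the fingers, y is the direction in which the jaws open and shut, and the axes are right-handed (so a half turn about x gives the same grasp; the last joint's range is limited). The gripper opens to 94 mm and grips with 3 to 60 N. Pads are 16 mm wide; open, the fingers measure 119 mm over their backs; the gripper's body (75 mm by 177 mm) begins 78 mm behind the grasp point.
Start: joints at [-1.314, 0.245, 1.558, -0, 1.339, -0.174], TCP at [0.271, -0.591, 0.205] pointing down, gripper open.
Joint ranges: [-3.13, 3.13], [-1.02, 2.26], [0.13, 2.54], [-0.95, 4.09], [0.21, 2.88], [-2.74, 2.74]. Speed limits (rad/s): [2.57, 2.57, 3.14, 3.14, 3.14, 3.14].

## Interface

Orientations are given as a unit quaternion [x, y, z, w].
In Python, from cell import telemetry, optics, robot gives the robot as it stands.
- The arm moves only by the shell command python3 -m inch 'ROWS' [OPENING] [FORCE]. ROWS is text: rows parted by semicolons, each of 6 numbers parted by spaces: the shift along the tool's x, y, z in m, then the turn, a rotation vector about the tool's x, y, z in rad. In form: x y z wx wy wz; .... A call has 1 to 10 rows; each row is the pose to reach, as a shift and turn from the pose commanded when the call began, along the tool's axes at that moment; what a row does not reach only later rows make up. A row lasts 1/8 s, in which the tool goes at most 62.5 mm and 10.7 degrees, less where a joint would pass 70% of its speed; a pose out of reach is approached as far as the arm can. A call with a gripper value outside its range is refused whole. OPENING is the gripper command: -1 is fully open, 1 is shut, values between are in proportion, set as the call begins (- or left out, the last holds). The fingers move at their own pace and stop on an object; FORCE is the grip in N (left out, the last holds). Time passes only in rows, so rows that repeat a pose let the fingers close. It gives the time, the measured TCP pose, the force and the opening at its end, in the units of the state.
- telemetry.get_obs(): the state, without advancing time (a new reading comes with each control period).
- optics.capture(name): name is "scene" or "side" or "wrist"; returns the picture (400x640x3 uint8, red, green, blue); there is no depth.
- optics.camera_params(name): a dict with "fx", "fy", "cx", "cy" (pixels), "dist_coeffs" ([k1, k2, p1, p2, k3] as OpenCV has them; the pictures are not rectified), "R" (3x3) and "t" (3): a world point X has camera coordinates R X + t. Camera axes: x right, y down, z forward; pixel columns grow to the right and rows downward; lengths in m; the calibration is good to about 2 mm. A picture is of the moment at which its call begins: read the wrist's pose just before it. camera_params takes no time and is no camera call; for the wrist camera it gives the pose at the moment of the call.
- robot.finish_job(): hands the job in, once; it reports no verdict.
The state is a dict: "time": time; "joint_positions": joint angles; "joint_velocities": joint speeds; "effort": joint torques, N m; "tcp_pos": TCP position; "tcp_rot": TCP orientation; "wrist_force": force on the tool from outside, world axes, zero at the start; "ft_torque": the same for the moment, N m; "width": finger opening in m.
Only numpy, scipy, OpenCV 4.12 (cv2) and the standard library are available. Lean on these libraries where they do the work, as an engineer would, in place of code of your own. Each camera call takes 0.05 s, during which the arm holds its last target. There are 200 camera calls.

## Working session

There is one attempt and no reset: what is moved stays moved. The work goes in short steps, Python scripts to look and compute and a shell command to move; the robot and the scene stay as the last step left them, time stands still between calls to the robot, and variables do not carry over. Pictures are saved under pics/ and viewed, about 8 in all and at most 12, crops included, and the job is handed in when it is done.

```bash
mkdir -p pics; ls; python3 - <<'E'
from cell import telemetry, optics, robot
import cv2,numpy as np
print(telemetry.get_obs())
for n in ("scene","side"):
    p=optics.camera_params(n); print(n,p)
    im=optics.capture(n); cv2.imwrite(f"pics/{n}0.png",im[:,:,::-1])
E
```

```text
pics
{'time': 0.0, 'joint_positions': array([-1.31409641e+00,  2.45799960e-01,  1.55898898e+00, -1.45498211e-05,
        1.33867891e+00, -1.74108658e-01]), 'joint_velocities': array([-4.52886542e-04,  6.99337254e-05, -1.51210029e-03,  8.33239258e-04,
       -3.54593222e-04, -1.49346092e-03]), 'effort': array([ 2.04601806e-04, -4.15842533e+01, -3.14595294e+01,  6.86218240e-02,
        3.33304354e-02, -1.21572166e-04]), 'tcp_pos': array([ 0.27128849, -0.59003182,  0.20436784]), 'tcp_rot': array([-0.69073266, -0.151802  ,  0.6907974 , -0.15047758]), 'wrist_force': array([ 0.12375038,  0.17594827, -0.59004623]), 'ft_torque': array([-0.05564295,  0.05923373, -0.00622125]), 'width': 0.09409534380105926}
scene {'fx': 400.91970642649966, 'fy': 400.91970642649966, 'cx': 318.2987181606098, 'cy': 202.67193438126512, 'dist_coeffs': array([-0.03276324,  0.        ,  0.        ,  0.        ,  0.        ]), 'R': array([[ 0.67022894,  0.7421418 ,  0.00432655],
       [ 0.61200604, -0.54938676, -0.56887854],
       [-0.41981159,  0.38392674, -0.82241017]]), 't': array([-0.34928446, -0.28336256,  1.57746557])}
side {'fx': 378.3876355697833, 'fy': 378.3876355697833, 'cx': 315.3805191804176, 'cy': 210.89278193713227, 'dist_coeffs': array([0.01997129, 0.        , 0.        , 0.        , 0.        ]), 'R': array([[-0.97152456, -0.23693248, -0.0017392 ],
       [-0.113446  ,  0.47159633, -0.87448666],
       [ 0.2080145 , -0.84938796, -0.48504646]]), 't': array([0.54163546, 0.15600295, 0.99063543])}
```

View pics/scene0.png

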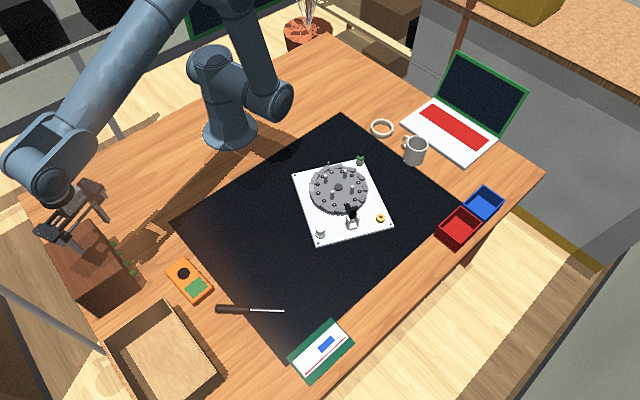

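View pics/side0.png

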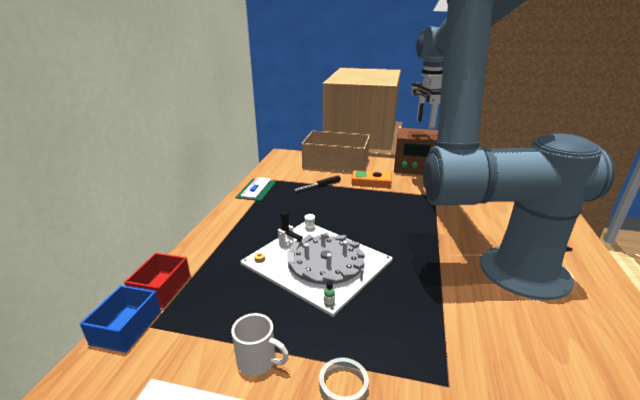

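The scene view shows the white plate around (342,203), with the wheel centre near (338,188) and the pawl near (352,215). The side view has the wheel at (326,257) and the black tab at (285,220). I'll get the stand pose from the plate outline.

```bash
cat > h.py <<'E'
from cell import telemetry, optics, robot
import cv2,numpy as np
from scipy.spatial.transform import Rotation as Rt
def cam(n):
    p=optics.camera_params(n)
    K=np.array([[p['fx'],0,p['cx']],[0,p['fy'],p['cy']],[0,0,1]]);return K,p['dist_coeffs'],p['R'],p['t']
def ray(c,uv):
    K,d,R,t=c
    u=cv2.undistortPoints(np.array(uv,float).reshape(-1,1,2),K,d).reshape(-1,2)
    D=np.c_[u,np.ones(len(u))]@R
    return -R.T@t,D
def onz(c,uv,z):
    C,D=ray(c,uv); return C+D*((z-C[2])/D[:,2])[:,None]
def proj(c,X):
    K,d,R,t=c
    return cv2.projectPoints(np.array(X,float).reshape(-1,3),cv2.Rodrigues(R)[0],t,K,d)[0].reshape(-1,2)
def tri(cs,uvs):
    A=np.zeros((3,3));b=np.zeros(3)
    for c,uv in zip(cs,uvs):
        C,D=ray(c,uv);D=D[0]/np.linalg.norm(D[0]);P=np.eye(3)-np.outer(D,D);A+=P;b+=P@C
    return np.linalg.solve(A,b)
def totool(dw):  # world vec -> tool axes
    return Rt.from_quat(telemetry.get_obs()['tcp_rot']).inv().apply(dw)
E
python3 - <<'E'
from h import *
for n,roi in (("scene",(280,150,400,255)),("side",(235,215,400,312))):
    im=cv2.imread(f"pics/{n}0.png"); c=cam(n)
    m=np.zeros(im.shape[:2],np.uint8);x0,y0,x1,y1=roi
    m[y0:y1,x0:x1]=(im[y0:y1,x0:x1].min(2)>150)*255
    cs=max(cv2.findContours(m,0,2)[0],key=cv2.contourArea)
    w=onz(c,cs[:,0],0.012)[:,:2]
    r=cv2.minAreaRect((w*1000).astype(np.float32)); print(n,r); print(cv2.boxPoints(r))
    
K=cam("wrist"); print("wrist",K, optics.camera_params("wrist")['fx'])
o=telemetry.get_obs();print(-K[2].T@K[3]-o['tcp_pos'], Rt.from_quat(o['tcp_rot']).as_matrix())
E
```

```text
scene ((532.5617065429688, 90.96096801757812), (270.4095764160156, 314.1683044433594), 64.60528564453125)
[[332.673     36.18618 ]
 [616.4848   -98.545456]
 [732.45044  145.73575 ]
 [448.6386   280.4674  ]]
side ((539.9312133789062, 86.40017700195312), (278.6961669921875, 332.75244140625), 64.78235626220703)
[[ 330.04095    31.218437]
 [ 631.08075  -110.55336 ]
 [ 749.8215    141.58191 ]
 [ 448.78168   283.3537  ]]
wrist (array([[351.38170271,   0.        , 311.37640317],
       [  0.        , 351.38170271, 197.46213048],
       [  0.        ,   0.        ,   1.        ]]), array([-0.00073452,  0.        ,  0.        ,  0.        ,  0.        ]), array([[ 0.41871743, -0.90811075, -0.00325103],
       [-0.88309226, -0.40801115,  0.23167858],
       [-0.21171627, -0.0941369 , -0.97278696]]), array([-0.6497116 , -0.02458517,  0.39054138])) 351.38170271152967
[0.06169945 0.02682253 0.17900003] [[-4.32520304e-04  4.17609375e-01 -9.08626559e-01]
 [ 1.60632437e-03 -9.08625181e-01 -4.17609506e-01]
 [-9.99998616e-01 -1.64017358e-03 -2.77817278e-04]]
```

```bash
python3 -m inch '-0.05 0 0 0 0 0; -0.03 -0.257 -0.26 -1.13 0 0;-0.03 -0.257 -0.26 -1.13 0 0;-0.03 -0.257 -0.26 -1.13 0 0;-0.03 -0.257 -0.26 -1.13 0 0;-0.03 -0.257 -0.26 -1.13 0 0;-0.03 -0.257 -0.26 -1.13 0 0;-0.03 -0.257 -0.26 -1.13 0 0' 1 10; python3 - <<'E'
from h import *
print(totool([0.528-telemetry.get_obs()['tcp_pos'][0],0.093-telemetry.get_obs()['tcp_pos'][1],0.22-telemetry.get_obs()['tcp_pos'][2]]))
z=Rt.from_quat(telemetry.get_obs()['tcp_rot']).as_matrix()[:,2];print(np.degrees(np.arctan2(z[1],z[0])))
E
```

```text
time: 1.1
tcp_pos: [0.4008, -0.2457, 0.2349]
tcp_rot: [0.501, 0.499, -0.501, 0.498]
wrist_force: [-0.8, -0.5, -0.4]
width: 0.017
[ 0.01504966  0.12548845 -0.3392972 ]
-90.28271306989393
```

```bash
python3 -m inch '0.015 0.125 -0.34 -1.13 0 0;0.015 0.125 -0.34 -1.13 0 0;0.015 0.125 -0.34 -1.13 0 0;0.015 0.125 -0.34 -1.13 0 0;0.015 0.125 -0.34 -1.13 0 0;0.015 0.125 -0.34 -1.13 0 0;0.015 0.125 -0.34 -1.13 0 0;0.015 0.125 -0.34 -1.13 0 0' ; python3 - <<'E'
from h import *
o=telemetry.get_obs();print(o['joint_positions'],o['width'],Rt.from_quat(o['tcp_rot']).as_matrix())
c=cam("wrist");np.save("w1.npy",np.array(c,object),allow_pickle=True)
im=optics.capture("wrist")[:,:,::-1];cv2.imwrite("pics/w1.png",im)
X=np.array([.903,-.429,0]);Y=np.array([.429,.903,0]);A=np.array([.5055,.104,0])
for n,p in dict(hub=A+[0,0,.044],piv=A+.142*X+[0,0,.056],top=A+.142*X+[0,0,.111],pt=A-.112*X+[0,0,.046]).items(): print(n,proj(c,p))
E
```

```text
time: 2.1
tcp_pos: [0.5289, 0.089, 0.2201]
tcp_rot: [0.159, 0.689, -0.159, 0.689]
wrist_force: [-0.4, -0.2, 0.0]
width: 0.0003
[-4.45398125e-02 -3.47706688e-02  1.83328316e+00 -5.52596339e-04
  1.34375683e+00 -1.16168603e+00] 0.0002960077643623294 [[-6.99940592e-04  4.38137122e-01  8.98907877e-01]
 [-5.07753703e-04  8.98907826e-01 -4.38137493e-01]
 [-9.99999626e-01 -7.63094019e-04 -4.06716329e-04]]
hub [[314.77601565 153.20944588]]
piv [[315.73979645 287.72663407]]
top [[316.41009749 316.47003316]]
pt [[314.00782697  32.79695861]]
```

View pics/w1.png

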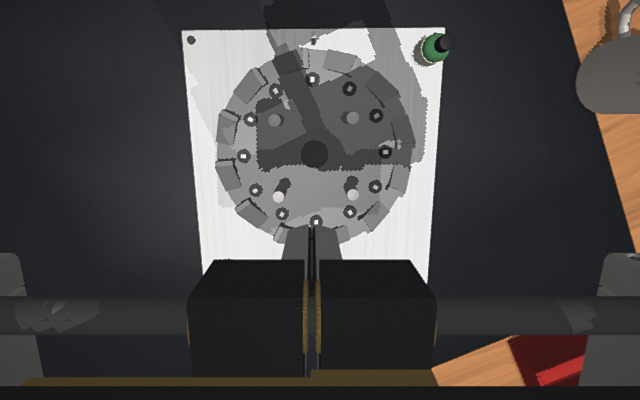

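The wrist view shows the hub at (314,154), within about 1 px of the prediction. The peg tops are near (353,195) for peg0, (352,118) for peg1, (274,120) for peg2 and (279,197) for peg3. The bottle is at (433,47), well outside. The gripper hides the pawl. I'll measure the axis and wheel angle from the peg tops.

```bash
cat >> h.py <<'E'
def pegs(im,c,guess,z=.076,r=9):
    g=im.mean(2).astype(np.uint8);out=[]
    for u,v in guess:
        u,v=int(u),int(v);w=cv2.resize(g[v-r:v+r+1,u-r:u+r+1],None,fx=4,fy=4,interpolation=2)
        m=cv2.threshold(w,0,255,cv2.THRESH_OTSU)[1]
        n,l,s,ce=cv2.connectedComponentsWithStats(m);k=l[w.shape[0]//2,w.shape[1]//2]
        p=(ce[k]+.5)/4-.5+[u-r,v-r];print("px",p.round(1),"area",s[k,4]/16, "lab",k);out.append(p)
    return onz(c,out,z)
E
python3 - <<'E'
from h import *
im=cv2.imread("pics/w1.png");c=cam("wrist")
P=pegs(im,c,[(353,195),(352,118),(274,120),(279,197)])
print(P.round(4),P.mean(0))
d=P-P.mean(0);print(np.hypot(d[:,0],d[:,1]))
a=np.degrees(np.arctan2(d[:,1],d[:,0]));print((a-[45,135,225,315]+180)%360-180)
E
```

```text
px [352.7 194.5] area 104.9375 lab 1
px [352.6 117.5] area 121.5625 lab 1
px [273.8 119.9] area 119.75 lab 1
px [277.8 196.6] area 101.9375 lab 1
[[0.5529 0.1201 0.076 ]
 [0.4884 0.1493 0.076 ]
 [0.4594 0.0849 0.076 ]
 [0.5239 0.0557 0.076 ]] [0.5061567  0.10252344 0.076     ]
[0.04999805 0.05007602 0.05000651 0.0500482 ]
[-24.35969092 -24.23215307 -24.32779852 -24.22240188]
```

```bash
python3 - <<'E'
from h import *
im=cv2.imread("pics/w1.png");c=cam("wrist");g=cv2.GaussianBlur(im.mean(2).astype(np.float32),(3,3),0)
def fit(pts):
    w=onz(c,pts,.012)[:,:2]
    for _ in range(4):
        m=w.mean(0);u=np.linalg.svd(w-m)[2][0];n=np.array([-u[1],u[0]]);r=(w-m)@n;w=w[abs(r)<max(2*r.std(),.0003)]
    A=np.array([.5062,.1025]);return np.degrees(np.arctan2(u[1],u[0])),abs((A-m)@n),len(w),r.std()
def edge(row,lo,hi): return lo+np.argmax(abs(np.diff(g[row,lo:hi])))+.5
print(fit([(edge(r,170,215),r) for r in range(60,255,3)]))
print(fit([(edge(r,418,450),r) for r in range(190,255,3)]+[(edge(r,418,450),r) for r in range(60,150,3)]))
print(fit([(q,15+np.argmax(abs(np.diff(g[15:40,q])))+.5) for q in list(range(195,255,3))+list(range(385,415,3))]))
E
```

```text
(np.float64(-25.296639249925473), np.float64(0.13416072104034965), 65, np.float64(0.00031650927926715576))
(np.float64(154.6156509658209), np.float64(0.1343076827206086), 52, np.float64(0.00031539883294642623))
(np.float64(64.62851103854798), np.float64(0.12441464686683013), 29, np.float64(0.00015118794216762875))
```

```bash
python3 -m inch '0 0.0034 0.0787 -0.011 0 0;0 0.0034 0.0787 -0.011 0 0;0.05 0.0034 0.0787 -0.011 0 0;0.1 0.0034 0.0787 -0.011 0 0;0.135 0.0034 0.0787 -0.011 0 0;0.135 0.0034 0.0787 -0.011 0 0' ; cat >> h.py <<'E'
A=np.array([.5062,.1025,0]);X=np.array([.9037,-.4281,0]);Y=np.array([.4281,.9037,0])
def st(p): d=np.array(p)-A;return np.array([d@X,d@Y,d[2]])
def stat():
    o=telemetry.get_obs();R=Rt.from_quat(o['tcp_rot']).as_matrix()
    print("stand mm",(st(o['tcp_pos'])*1000).round(1),"F",o['wrist_force'].round(1),"t",round(o['time'],2),"zyaw",np.degrees(np.arctan2(R[1,2],R[0,2])).round(2))
def crop(n,f,box,s):
    im=optics.capture(n)[:,:,::-1];x0,y0,x1,y1=box
    cv2.imwrite(f"pics/{f}.png",cv2.resize(im[y0:y1,x0:x1],None,fx=s,fy=s,interpolation=2))
    return im
E
python3 - <<'E'
from h import *
stat();crop("side","s1",(220,160,420,310),4)
c=cam("side")
print(proj(c,[A+.142*X+[0,0,.056],A+.142*X+[0,0,.111]]))
E
```

```text
time: 2.9
tcp_pos: [0.5984, 0.0582, 0.0827]
tcp_rot: [0.155, 0.692, -0.155, 0.688]
wrist_force: [0.9, -0.2, 0.8]
width: 0.0008
stand mm [102.3  -0.6  82.7] F [ 0.9 -0.2  0.8] t 2.9 zyaw -25.32
[[285.10456083 230.428146  ]
 [284.28932384 213.31744967]]
```

View pics/s1.png

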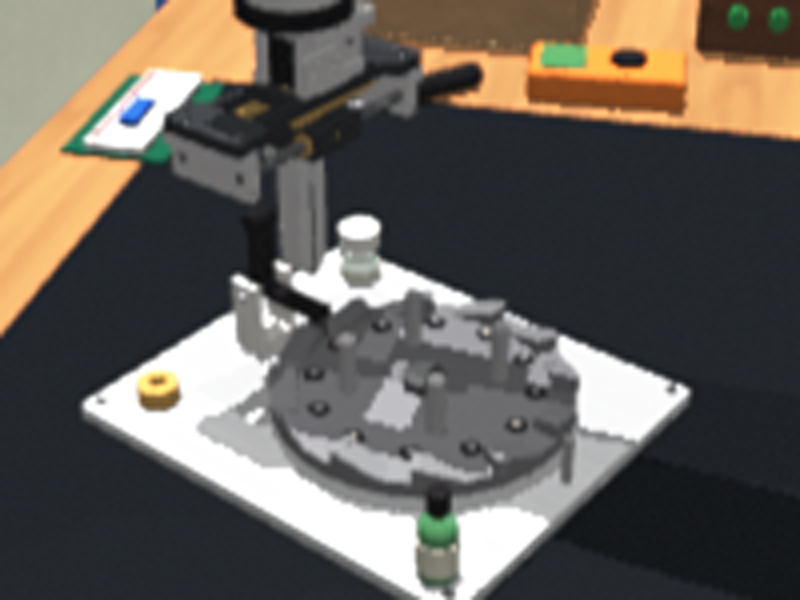

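The finger stands inside the L at crop (305,265), just wheel-side of the black tab. The tab top is at crop (258,215), where I predicted it. Next I push the tab outward.

```bash
python3 -m inch '0 0 0.015 0 0 0;0 0 0.021 0 0 0;0 0 0.027 0 0 0;0 0 0.033 0 0 0;0 0 0.038 0 0 0;0 0 0.043 0 0 0;0 0 0.048 0 0 0;0 0 0.053 0 0 0;0 0 0.057 0 0 0;0 0 0.057 0 0 0' ;  python3 - <<'E'
from h import *
stat();crop("side","s2",(220,160,420,310),4)
E
```

```text
time: 4.2
tcp_pos: [0.6529, 0.0346, 0.0855]
tcp_rot: [0.154, 0.69, -0.154, 0.69]
wrist_force: [1.2, 0.7, 0.5]
width: 0.0007
stand mm [161.7   1.4  85.5] F [1.2 0.7 0.5] t 4.2 zyaw -25.21
```

View pics/s2.png

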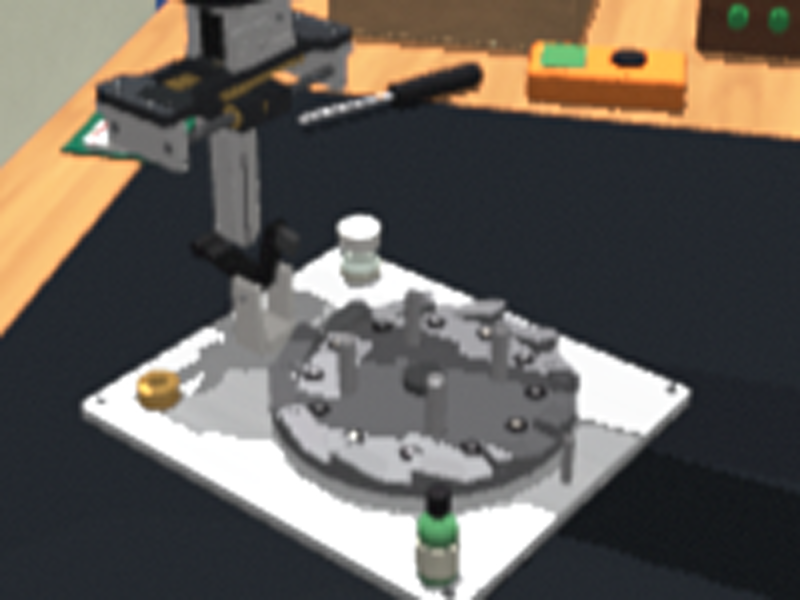

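The pawl is open: the tab lies outward at crop (220,255) and the arm stands up at (280,245). The wheel looks unchanged. I'll lift clear and go to the -X side of peg1.

```bash
python3 -m inch '-0.06 0 0 0 0 0;-0.115 0 0 0 0 0;-0.115 0.01 -0.06 0 0 0;-0.115 0.02 -0.12 0 0 0;-0.115 0.03 -0.18 0 0 0;-0.115 0.037 -0.224 0 0 0;-0.115 0.037 -0.224 0 0 0' ;  python3 - <<'E'
from h import *
stat()
c=cam("wrist")
X0=[A+.050*(np.cos(t)*X+np.sin(t)*Y)+[0,0,.076] for t in np.radians([46,136,226,316])]
print(proj(c,X0),proj(c,A+.142*X+[0,0,.1]))
im=crop("wrist","w2",(0,0,640,400),1)
E
```

```text
time: 5.12
tcp_pos: [0.4637, 0.1649, 0.2004]
tcp_rot: [0.153, 0.69, -0.153, 0.69]
wrist_force: [0.7, -0.3, 0.9]
width: 0.0004
stand mm [-65.1  38.2 200.4] F [ 0.7 -0.3  0.9] t 5.12 zyaw -25.01
[[308.19110776 293.6381045 ]
 [307.22013867 222.23006022]
 [228.87446769 223.00464912]
 [233.64710435 294.33811078]] [[269.5922642 408.5787189]]
```

View pics/w2.png

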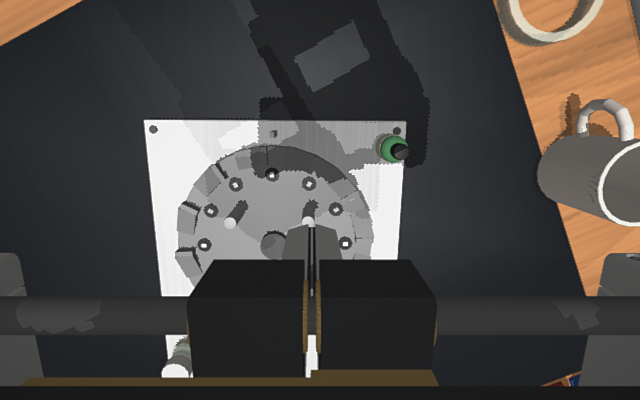

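Peg2's top sits at (230,223), which matches the prediction, so the wheel hasn't moved. I'll descend behind peg1.

```bash
python3 -m inch '0.06 0 0 0 0 0;0.12 0 0 0 0 0;0.143 0 0 0 0 0;0.143 0 0 0 0 0' ;  python3 - <<'E'
from h import *
stat()
E
```

```text
time: 5.68
tcp_pos: [0.465, 0.1626, 0.0555]
tcp_rot: [0.154, 0.691, -0.155, 0.689]
wrist_force: [-0.4, 0.5, 0.1]
width: 0.0003
stand mm [-63.   36.7  55.5] F [-0.4  0.5  0.1] t 5.67 zyaw -25.27
```

```bash
python3 -m inch '0 0 0.008 0 0 0;0 0 0.011 0 0 0;0 0 0.014 0 0 0;0 0 0.017 0 0 0;0 0 0.02 0 0 0;0 0 0.023 0 0 0;0 0 0.026 0 0 0;0 0 0.028 0 0 0;0 0 0.028 0 0 0' ;  python3 - <<'E'
from h import *
stat();c=cam("wrist");im=crop("wrist","w3",(120,90,440,330),2.5)
for w in (0,.3,.35,.4): print(w,proj(c,[A+.05*(np.cos(t-w)*X+np.sin(t-w)*Y)+[0,0,.076] for t in np.radians([135,225])]).round(1).tolist())
E
```

```text
time: 6.8
tcp_pos: [0.4922, 0.1512, 0.0584]
tcp_rot: [0.154, 0.689, -0.154, 0.691]
wrist_force: [-0.2, -0.2, 0.4]
width: 0.0006
stand mm [-33.5  38.1  58.4] F [-0.2 -0.2  0.4] t 6.8 zyaw -25.21
0 [[305.8, 248.0], [160.9, 247.5]]
0.3 [[323.7, 270.9], [184.1, 230.3]]
0.35 [[325.9, 275.0], [188.6, 228.1]]
0.4 [[327.8, 279.3], [193.2, 226.2]]
```

View pics/w3.png

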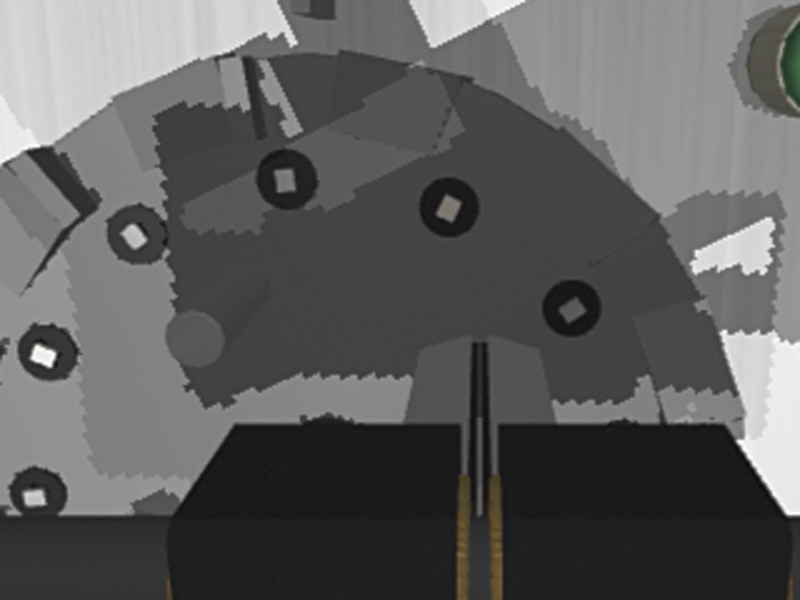

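Peg2's top is at crop (195,339), which is pixel (198,225.6) and puts the wheel near 0.45. I'll back off, rise and measure all the pegs from above.

```bash
python3 -m inch '0 0 -0.008 0 0 0;-0.05 0 -0.012 0 0 0;-0.11 0 -0.012 0 0 0;-0.16 0 0.03 0 0 0;-0.16 -0.037 0.06 0 0 0;-0.16 -0.037 0.06 0 0 0;-0.16 -0.037 0.06 0 0 0' ;  python3 - <<'E'
from h import *
stat();c=cam("wrist");im=crop("wrist","w4",(0,0,640,400),1)
w=.45
g=proj(c,[A+.05*(np.cos(t-w)*X+np.sin(t-w)*Y)+[0,0,.076] for t in np.radians([45,135,225,315])])
print(g.round(1))
P=pegs(im,c,g.round());print(P.mean(0),st(P.mean(0)))
d=P-P.mean(0);print(np.hypot(d[:,0],d[:,1]))
a=np.degrees(np.arctan2(d[:,1],d[:,0]));q=(a-[45,135,225,315]+25.35);print(-np.radians((q+180)%360-180))
E
```

```text
time: 7.72
tcp_pos: [0.5288, 0.0929, 0.2167]
tcp_rot: [0.154, 0.691, -0.154, 0.69]
wrist_force: [0.2, 0.4, 0.4]
width: 0.0003
stand mm [ 24.5   1.  216.7] F [0.2 0.4 0.4] t 7.72 zyaw -25.22
[[327.7 210.9]
 [362.8 142.8]
 [291.9 107.4]
 [259.2 178.5]]
px [328.4 212. ] area 298.1875 lab 1
px [362.8 141.7] area 125.0625 lab 1
px [289.4 106.4] area 155.3125 lab 1
px [261.5 176.1] area 176.4375 lab 0
[0.50559117 0.10295631 0.076     ] [-0.00074555  0.00015173  0.076     ]
[0.05193519 0.04991703 0.05091482 0.04760008]
[0.45284577 0.44367123 0.40728674 0.46577137]
```

View pics/w4.png

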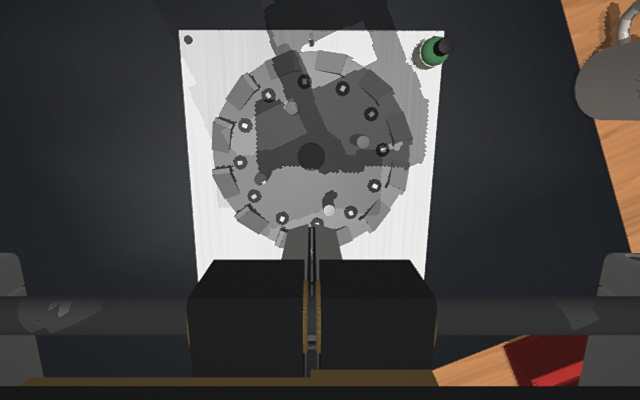

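The wheel reads about 0.43–0.45 (peg1, the cleanest, gives 0.44). That is only just inside the home range, so I'll repeat the push about 1.8 mm further using exact commanded shifts.

```bash
python3 -m inch '0 0.037 -0.04 0 0 0;0 0.037 -0.08 0 0 0;0.05 0.037 -0.08 0 0 0;0.11 0.037 -0.08 0 0 0;0.16 0.037 -0.08 0 0 0;0.16 0.037 -0.075 0 0 0;0.16 0.037 -0.067 0 0 0;0.16 0.037 -0.061 0 0 0;0.16 0.037 -0.0582 0 0 0;0.16 0.037 -0.0582 0 0 0'; python3 -m inch '0 0 -0.01 0 0 0;-0.05 0 -0.015 0 0 0;-0.11 0 -0.015 0 0 0;-0.16 0 0.03 0 0 0;-0.16 -0.037 0.058 0 0 0;-0.16 -0.037 0.058 0 0 0;-0.16 -0.037 0.058 0 0 0' ;  python3 - <<'E'
from h import *
stat();c=cam("wrist");im=crop("wrist","w5",(200,60,440,240),3.33)
for w in (.43,.48,.53):print(w,((proj(c,[A+.05*(np.cos(t-w)*X+np.sin(t-w)*Y)+[0,0,.076] for t in np.radians([45,135,225])])-[200,60])*3.33).round(0).tolist())
w=.48
g=proj(c,[A+.05*(np.cos(t-w)*X+np.sin(t-w)*Y)+[0,0,.076] for t in np.radians([45,135,225])])
P=pegs(im,c,g.round(),r=7)
d=P-A;print(np.hypot(d[:,0],d[:,1]))
a=np.degrees(np.arctan2(d[:,1],d[:,0]));q=(a-[45,135,225]+25.35);print(-np.radians((q+180)%360-180))
E
```

```text
time: 9.02
tcp_pos: [0.4936, 0.1507, 0.0583]
tcp_rot: [0.154, 0.689, -0.154, 0.691]
wrist_force: [-1.0, -0.9, -0.5]
width: 0.0005
time: 9.9
tcp_pos: [0.5284, 0.0933, 0.2166]
tcp_rot: [0.154, 0.691, -0.154, 0.689]
wrist_force: [-0.6, -0.1, 0.6]
width: 0.0008
stand mm [ 24.    1.1 216.6] F [-0.6 -0.1  0.6] t 9.9 zyaw -25.2
0.43 [[428.0, 503.0], [541.0, 274.0], [302.0, 161.0]]
0.48 [[420.0, 506.0], [543.0, 283.0], [311.0, 158.0]]
0.53 [[411.0, 508.0], [545.0, 292.0], [320.0, 155.0]]
px [326.3 213.2] area 185.25 lab 1
px [363.5 144.7] area 124.0 lab 1
px [291.9 107.2] area 131.75 lab 1
[0.05120119 0.05035178 0.05063017]
[0.48298801 0.47539773 0.45682778]
```

View pics/w5.png

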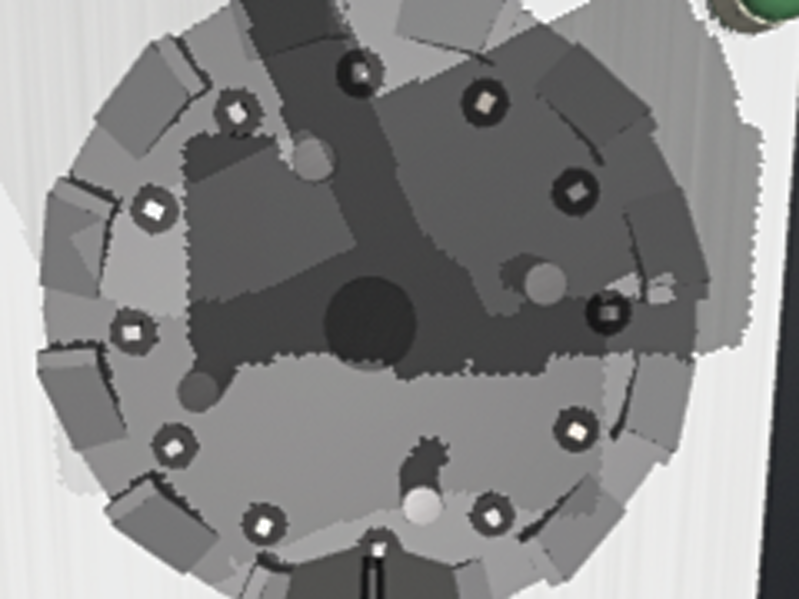

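Peg tops at crop (422,505), (545,284) and (313,158) put the wheel at about 0.475–0.48, mid-range. Next I close the pawl from inside the L.

```bash
python3 -m inch '0 0 0.06 0 0 0;0 -0.001 0.12 0 0 0;0 -0.001 0.133 0 0 0;0.05 -0.001 0.133 0 0 0;0.1 -0.001 0.133 0 0 0;0.136 -0.001 0.133 0 0 0;0.136 -0.001 0.133 0 0 0'; python3 - <<'E'
from h import *
stat();crop("side","s3",(250,180,350,255),8)
E
```

```text
time: 10.82
tcp_pos: [0.6456, 0.037, 0.0777]
tcp_rot: [0.153, 0.693, -0.154, 0.687]
wrist_force: [-0.4, -0.7, -0.1]
width: 0.0007
stand mm [154.    0.4  77.7] F [-0.4 -0.7 -0.1] t 10.82 zyaw -25.11
```

View pics/s3.png

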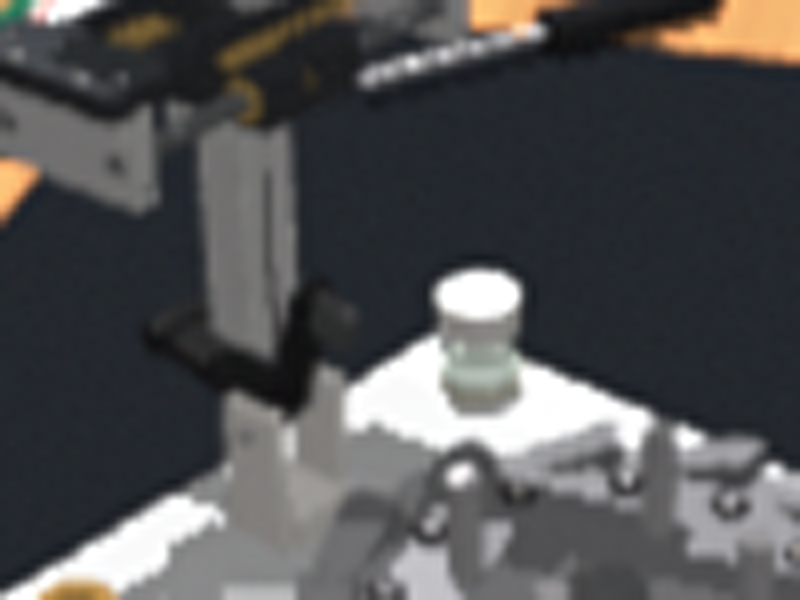

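The finger at crop (245,340) sits between the tab on the left and the upright arm at (310,340). I'll push toward the wheel.

```bash
python3 -m inch '0 0 -0.008 0 0 0;0 0 -0.014 0 0 0;0 0 -0.02 0 0 0;0 0 -0.026 0 0 0;0 0 -0.032 0 0 0;0 0 -0.038 0 0 0;0 0 -0.044 0 0 0;0 0 -0.048 0 0 0;0 0 -0.048 0 0 0;0 0 -0.048 0 0 0'; python3 - <<'E'
from h import *
stat();crop("side","s4",(250,180,350,255),8)
E
```

```text
time: 12.12
tcp_pos: [0.606, 0.0555, 0.0815]
tcp_rot: [0.154, 0.69, -0.154, 0.69]
wrist_force: [0.4, -0.5, -0.3]
width: 0.0003
stand mm [110.3   0.3  81.5] F [ 0.4 -0.5 -0.3] t 12.12 zyaw -25.2
```

View pics/s4.png

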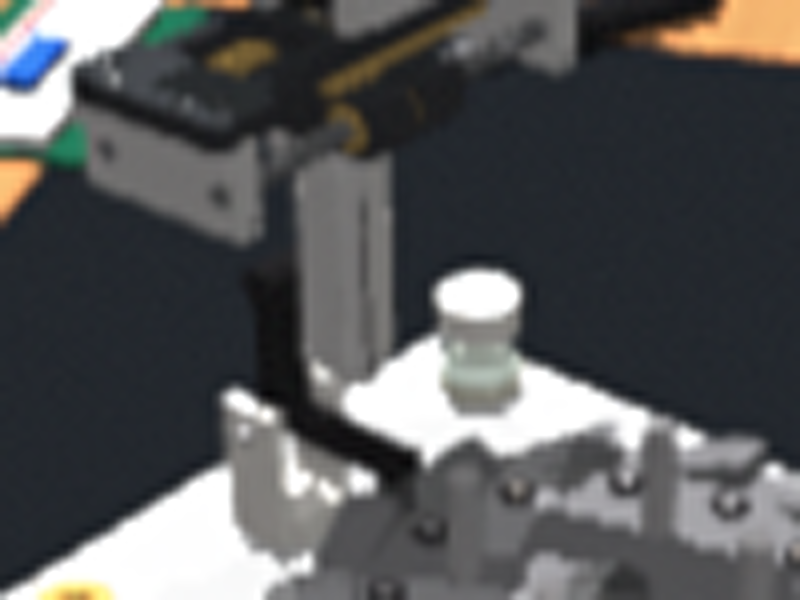

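The pawl has dropped: the tab is upright at crop (275,300) and the arm runs level to (410,470). I'll lift straight out, move clear and compare with the starting pictures.

```bash
python3 -m inch '-0.06 0 -0.002 0 0 0;-0.12 0 -0.002 0 0 0;-0.18 0 -0.002 0 0 0;-0.2 0 -0.05 0 0 0;-0.2 0 -0.09 0 0 0;-0.2 0 -0.09 0 0 0;-0.2 0 -0.09 0 0 0'; python3 - <<'E'
from h import *
stat()
im=optics.capture("side")[:,:,::-1];a=cv2.imread("pics/side0.png")
for n,I in (("0",a),("now",im)):
    m=(I[205:245,270:305].max(2)<45).astype(np.uint8)
    k,l,s,ce=cv2.connectedComponentsWithStats(m);i=1+np.argmax(s[1:,4]);print(n,s[i],ce[i].round(2))
x=np.hstack([a[195:255,260:340],im[195:255,260:340]]);cv2.imwrite("pics/cmp.png",cv2.resize(x,None,fx=5,fy=5,interpolation=2))
# bystanders: changes in side/scene outside wheel & robot
c=cam("wrist");w=.48;iw=optics.capture("wrist")[:,:,::-1]
g=proj(c,[A+.05*(np.cos(t-w)*X+np.sin(t-w)*Y)+[0,0,.076] for t in np.radians([45,135,225])]);print(g)
try:
    P=pegs(iw,c,g.round(),r=7);d=P-A;q=np.degrees(np.arctan2(d[:,1],d[:,0]))-[45,135,225]+25.35;print(-np.radians((q+180)%360-180),np.hypot(d[:,0],d[:,1]))
except Exception as e: print(e)
E
```

```text
time: 13.05
tcp_pos: [0.525, 0.0936, 0.2814]
tcp_rot: [0.154, 0.69, -0.154, 0.69]
wrist_force: [1.1, 0.1, -1.3]
width: 0.0007
stand mm [ 20.7   0.  281.4] F [ 1.1  0.1 -1.3] t 13.05 zyaw -25.21
0 [  0   0  35  36 487] [16.02 15.64]
now [  0   0  35  37 770] [15.06 13.49]
[[324.74285305 198.87058383]
 [355.56846055 142.67355203]
 [297.51748209 111.45759975]]
px [325.2 200. ] area 191.75 lab 1
px [355.8 142.2] area 84.6875 lab 1
px [298.6 110.7] area 181.625 lab 0
[0.47802555 0.47156147 0.50572271] [0.0513896  0.05037474 0.05039869]
```

View pics/cmp.png

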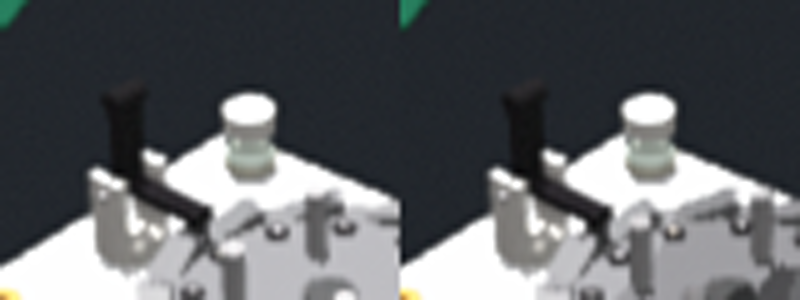

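The pawl tab and arm match the start picture to the pixel (tab top at crop x 105–145 and 505–545, y 85). The wheel reads about 0.475 and the finger is clear, so I'm handing in.

```bash
python3 -c "
from cell import robot
print(robot.finish_job())"
```

```text
the job is handed in; nothing more can be done
None
```

I handed the job in at about 13 s of the 54 s allowed. The wheel is one notch back with the pawl down in that notch, as far as my last pictures show. No verdict was reported.

With the closed fingertips I swung the pawl open by its tab. I then pushed peg1 until the wheel stood one notch back, which took two pushes because the first gave about 0.44 rad, near the edge of the range. Last I tipped the pawl down by its arm and lifted clear.

**Wheel:** peg0 and peg1 gave 0.478 and 0.472 rad in the final picture, inside the 0.43–0.52 range where the nose drops home.

**Disagreements:** peg2 gave 0.506 in that picture, but its outline was not picked out properly, so I discount it. My automatic count of dark pixels for the pawl was also no use, because the black bench mat got into it (487 pixels against 770).

**Pawl:** I judged it down by eye, from start and end side-camera crops side by side. Tab and arm look the same in both, and a nose resting on a tooth would have moved the tab by several pixels.

**Bystanders:** the jar is unmoved in that comparison. I did not measure the others, but nothing was seen to move and no contact force showed. The tool ended about 280 mm above the bench.

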